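# Hang the hook-on spice tray and put the spice jar in it

### The arm

A 6-joint arm with a two-finger parallel gripper is mounted at the origin on a cart in front of the work surface, level with it; the furniture and walls round the work are solid. World frame = base frame: x ahead of the robot, y to its left, z up, the work surface at z = 0. Lengths are in m, angles in rad, forces in N, time in s.
With the tool pointing down it reaches from about 0.275 to 1 m from the base axis. Payload 8.4 kg.
Tool frame: the origin (TCP) lies at the centre of the arm's flange, where the gripper is bolted on; the fingertips stand 173 mm ahead of it and the grasp point (between the pads) lies grip_depth ahead of it (grip_depth is the distance from the TCP to the grasp point, in m); z points along the fingers, y is the line along which they close (so a half turn about z gives the same grasp; the last joint's range is limited). The gripper opens to 85 mm and grips with 20 to 120 N. Pads are 22 mm wide; open, the fingers measure 114 mm over their backs; the gripper's body (76 mm by 85 mm) begins 54 mm behind the grasp point. The pads swing forward as they close: fully open they stand 13 mm farther back than shut.
Start: joints at [-1.293, 0.353, 1.633, -0, 1.155, -0.002], TCP at [0.173, -0.601, 0.405] pointing down, gripper open.
Joint ranges: [-2.63, 2.63], [-0.92, 2.1], [0.06, 2.66], [-1.3, 4.44], [0, 2.69], [-3.02, 3.02]. Speed limits (rad/s): [2.22, 2.22, 2.79, 3.14, 3.14, 3.14].

### API

Orientations are given as a unit quaternion [w, x, y, z].
In Python, from bench import * gives the robot as it stands.
- The arm moves only by the tool step_arm, never from a script. Its argument "rows" is a list of rows, each a list of 5 numbers: the shift along the tool's x, y, z in mm, then the turn about the tool's z in degrees, then the gripper command: -1 is fully open, 1 is shut, values between are in proportion. A call has 1 to 20 rows; each row shifts and turns the commanded pose from where the row before left it, along the tool's axes as they then stand; what a row does not reach is not made up. A row lasts 1/12 s, in which the tool goes at most 41.7 mm and 7.16 degrees, less where a joint would pass 70% of its speed; a pose out of reach is approached as far as the arm can. A call with a gripper value outside its range is refused whole. The fingers move at their own pace and stop on an object; "newtons" is the grip in N (left out, the last holds). Time passes only in rows, so rows that do not move let the fingers close. It gives the time, the measured TCP pose, the force, the opening and the grip force at its end, in the units of the state.
- sense(): the state, without advancing time (a new reading comes with each control period).
- read_camera(name): name is "scene" or "top" or "wrist"; returns a dict with "image" (420x560x3 uint8, blue, green, red), "z_map" (420x560 float32, m along the optical axis (not along the pixel's ray), 0 where there is no reading), "vertical_fov" (degrees; the focal length in pixels is half the picture's height over the tangent of half this angle, whatever the lens; pixels are square), "cx", "cy" (the principal point, pixels), "R" (3x3) and "t" (3): a world point X has camera coordinates R X + t; the wrist camera has in their place "tool_from_camera" (4x4, takes a point from camera to tool coordinates, whose origin is the TCP and whose axes are the flange's). Camera axes: x right, y down, z forward; pixel columns grow to the right and rows downward; lengths in m; the calibration is good to about 2 mm. A picture is of the moment at which its call begins: read the wrist's pose just before it.
- finish_job(): hands the job in; it is judged then, once.
The state is a dict: "time": time; "q": joint angles; "qvel": joint speeds; "tau": joint torques, N m; "position": TCP position; "ee_rot": TCP orientation; "force": force on the tool from outside, world axes, zero at the start; "torque": the same for the moment, N m; "grip_width": opening from 0.0 (shut) to 1.0 (fully open); "grasp_force": force on a finger pad.
Only numpy, scipy, OpenCV 4.12 (cv2) and the standard library are available. Lean on these libraries where they do the work, as an engineer would, in place of code of your own. Each camera call takes 0.05 s, during which the arm holds its last target. There are 200 camera calls.

### The job

Hang the loose spice tray on the rack, just below the top shelf: hook its four claws into the slots of the two uprights and press it down until it is fully home and the spring catch snaps over its floor. Then take the spice jar that stands near the front of the worktop beside the little grinder, and stand it upright in the tray, in either half; leave the jars on the top shelf and the grinder standing where they are.

Things in the scene. Friction and masses are not known exactly. Their poses are not given: they have to be found in the camera images.
- tray_place (a point): On the fixed rack: where the tray's underside centre (tray_foot) lies when the tray is fully home, 105 mm above the worktop, 48 mm in front of the uprights' front faces. x points into the rack (away from its open front), y to its left seen from the robot, z up; the hung tray has its axes parallel to these. The wooden base is 16 mm high, 250 mm wide and reaches 104 mm in front of the uprights
- slot_left (a point): Middle of the lower edge of the lowest slot of the left white upright, on its front face; axes as the rack. Each upright (28 mm wide, 335 mm high, front wall 3 mm thick, hollow behind for 18 mm) has four slots 11 mm wide and 33 mm high at 55 mm pitch. The lower two (lower edges 20 and 75 mm above tray_place) are free, for the tray; the upper two carry the top shelf
- slot_right (a point): The same point on the right upright, 184 mm from slot_left. To the right of the rack, behind the tray and the jar, a black microwave 240 mm high stands on the worktop (from about x = 0.57 m backwards, y = +0.06 to -0.40 m): carry things in front of it
- shelf_edge (a point): Middle of the front lower edge of the rack's white top shelf, 205 mm above tray_place, 14 mm deeper in the rack than it (62 mm in front of the uprights); the shelf is 206 mm wide, its rail 36 mm high. It is in the way of a hand held straight down over the tray's place: come in from the front with the hand leaning back 25 to 45 degrees
- tray_foot (a point): Middle of the underside of the loose bare metal tray, 96 mm deep (x), 189 mm wide (y), 0.35 kg, on the worktop. x points to its rear (claw side), y to its left, z up. Floor 4 mm thick, front wall 23 mm high; side brackets at y = +-92 mm, 5 mm thick, 26 mm high and braced by a strut rising from 19 mm in front to 63 mm behind; rear posts 92 mm high; a wire across the back 52 mm up
- tray: The same tray (origin at tray_foot). Two claws, 5 mm thick and 10.5 mm long, stand back from each side bracket's rear edge (x = +48 mm): necks 20 to 30 and 75 to 85 mm above the underside, each with a hook 4.5 mm behind the edge (its tip slanted 3 mm back) that hangs 14 mm below its neck. Goes in level along x, 14 to 23 (best 18) mm above home height, until the posts meet the uprights; then straight down
- tray_grip (a point): Place to hold the tray: the wooden divider along its middle, 10 mm thick (y), 72 mm long (x from -40 to +32 mm of tray_foot), its rounded top 65 mm above the underside. This point is in its middle, 46 mm above the underside and 4 mm in front of tray_foot; axes as tray_foot
- catch (a joint): Spring catch midway between the uprights, m: 0 = nose fully out, 0.010 = pushed right back (into the rack). The rear edge of the tray's floor, pressed down, pushes the nose back against 3 to 6 N of spring; at the bottom the nose snaps out over the floor. The tray's weight does not do it (it stays 12 mm up): press down with some 10 to 20 N over the divider's middle or rear (pressed at its front edge the tray tips and sticks)
- catch_nose (a point): Tip of the catch's steel nose, at its flat underside, 26 mm wide, 6 mm in front of the plane of the uprights' front faces, 5 mm above tray_place; its top slopes back over 13 mm of height. Axes as the rack
- jar_mid (a point): Middle (half-way up) of the spice jar to be put in the tray: round glass jar with a dark cap, 41 mm across, 105 mm high, 0.11 kg, standing near the front of the worktop beside the grinder. z is its axis. Each half of the tray beside the divider is 84 mm wide and 90 mm deep; the middle of a half is 47 mm to the side of the tray's middle
- jar: The same spice jar; origin at the middle of its foot
- top_jar_a_mid (a point): Middle of one of the two spice jars on the top shelf (41 mm across, 105 mm high); leave alone
- top_jar_b_mid (a point): Middle of the other spice jar on the top shelf; leave alone
- grinder_mid (a point): Middle of the little grinder with a pale top on the worktop near the spice jar, 44 mm across, 90 mm high; leave alone
Not all that is in view belongs to the job. What is shaped like the jar but orange is not meant.

How it is judged:
By the outcome, as a careful person would: the job done as asked, in the order asked, and still so for the second after the job is handed in, with the robot touching nothing.
It also fails if it takes over 67 s, if anything falls off the work surface, if the arm or the gripper's body presses on something with over 40 N, if the wrist force passes 120 N, or if a joint passes its speed limit or range.

## Working session

There is one attempt and no reset: what is moved stays moved. The work goes in short steps, Python scripts to look and compute and a tool call to move; the robot and the scene stay as the last step left them, time stands still between calls to the robot, and variables do not carry over. Pictures are saved under pics/ and viewed, at most 10 in all, crops included, and the job is handed in when it is done.

Besides the shell and the picture viewer there is one more tool, called after ">>>" by a JSON object that holds its "method" and its "body". step_arm: Moves the arm, as the interface text tells. Its arguments: {"type":"object","properties":{"rows":{"type":"array"},"newtons":{"type":"number"}},"required":["rows"]}

```bash
mkdir -p pics; ls; cat > h.py <<'E'
from bench import *
import numpy as np, cv2
from scipy.spatial.transform import Rotation as Ro
def cloud(c,tcp=None):
    h,w=c["z_map"].shape; f=h/2/np.tan(np.radians(c["vertical_fov"])/2)
    v,u=np.mgrid[:h,:w]; z=c["z_map"]
    P=np.stack([(u-c["cx"])/f*z,(v-c["cy"])/f*z,z],-1)
    if "R" in c: W=(P-np.array(c["t"]))@np.array(c["R"])
    else:
        T=np.array(c["tool_from_camera"]); p,q=tcp
        W=(P@T[:3,:3].T+T[:3,3])@Rot(q).T+p
    W[z==0]=np.nan
    return W
def Rot(q): return Ro.from_quat([q[1],q[2],q[3],q[0]]).as_matrix()
def grab(n):
    s=sense(); c=read_camera(n); return c["image"],cloud(c,(np.array(s["position"]),s["ee_rot"])),c
E
python3 - <<'E'
from h import *
s=sense(); print({k:np.round(v,3) for k,v in s.items()}); 
import bench; print([n for n in dir(bench) if not n.startswith('_')])
for n in("scene","top"):
    im,W,c=grab(n); cv2.imwrite(f"pics/{n}0.png",im); np.save(f"pics/{n}0.npy",W); print(n,c["vertical_fov"],c["cx"],c["cy"],np.round(-np.array(c["R"]).T@c["t"],3))
    print(np.isnan(W[...,0]).mean())
E
```

```text
pics
{'time': np.float64(0.0), 'q': array([-1.293,  0.354,  1.634,  0.   ,  1.155, -0.002]), 'qvel': array([ 0.001,  0.002, -0.   ,  0.   ,  0.002,  0.   ]), 'tau': array([-2.0000e-03, -6.0526e+01, -3.4207e+01, -0.0000e+00,  9.0000e-03,
        0.0000e+00]), 'position': array([ 0.173, -0.6  ,  0.404]), 'ee_rot': array([-0.001,  0.99 ,  0.139, -0.   ]), 'force': array([ 0.102, -0.333, -0.139]), 'torque': array([-0.017, -0.048,  0.024]), 'grasp_force': np.float64(0.0), 'grip_width': np.float64(1.003)}
['IKError', 'finish_job', 'grip_depth', 'read_camera', 'sense']
scene 47.44436978176174 279.21399839123416 216.95381105661662 [ 0.027 -0.921  1.213]
0.004204931972789116
top 45.063491642686174 285.23086748717503 205.07076310069633 [0.045 0.023 1.55 ]
0.003869047619047619
```

View pics/scene0.png

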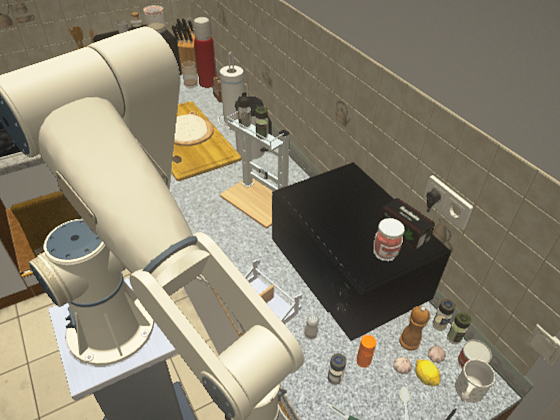

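View pics/top0.png

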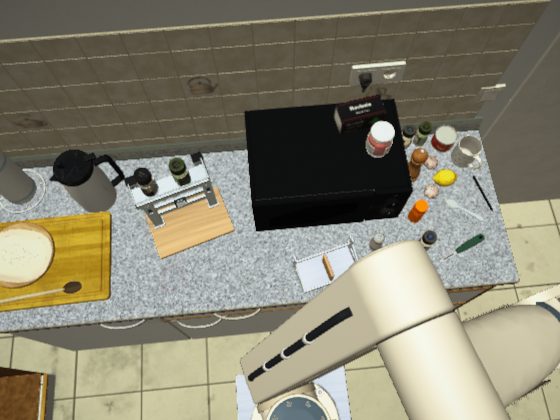

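```bash
python3 -c "
from bench import *
print(grip_depth)"
```

```text
0.1547
```

The scene view shows the rack at (262,160), with the tray at (270,295) partly behind the arm, the grinder at (312,326), the jar at (338,368) and the orange decoy at (367,350). The top view shows the rack base at (190,222), the tray at (325,268) with its divider from (323,255) to (332,278), the grinder at (377,242) and the jar at (429,240).

```bash
python3 - <<'E'
from h import *
W=np.load("pics/top0.npy"); im=cv2.imread("pics/top0.png"); 
v,u=np.mgrid[:420,:560]
def box(u0,u1,v0,v1,z0,z1): return (u>=u0)&(u<=u1)&(v>=v0)&(v<=v1)&(W[...,2]>z0)&(W[...,2]<z1)
def desc(n,P):
    r=cv2.minAreaRect(np.float32(P[:,:2]*1000)); print(n,len(P),'mean',np.round(P.mean(0)*1000,1),'rect',np.round(cv2.boxPoints(r)).tolist(),np.round(r[0],1),np.round(r[1],1),round(r[2],2))
print('table z',np.nanmedian(W[275:290,180:240,2]))
hsv=cv2.cvtColor(im,cv2.COLOR_BGR2HSV)
wood=(hsv[...,1]>70)&(hsv[...,0]>8)&(hsv[...,0]<28)
m=box(140,240,185,262,.010,.024)&wood; desc('base',W[m]*1)
# shelf rail
m=box(120,225,140,225,.325,.352); desc('shelf rail',W[m])
m=box(120,225,130,215,.40,.49); desc('topjars',W[m])
for nm,b in dict(div=(310,340,245,290,.05,.075),trayall=(285,365,235,300,.015,.12),posts=(285,365,235,300,.085,.1),grinder=(365,390,228,255,.07,.1),jar=(417,440,228,252,.095,.115)).items():
    m=box(*b); 
    if m.sum()>3: desc(nm,W[m])
# upright front faces via scene
S=np.load("pics/scene0.npy"); 
v2=v;reg=(u>225)&(u<300)&(v>100)&(v<225)
for z0 in(.15,.2,.25):
    m=reg&(S[...,2]>z0)&(S[...,2]<z0+.05)&(S[...,0]<.75); P=S[m]; print(z0,len(P)); 
    if len(P): print(np.round(np.percentile(P,[2,25,50,75,98],axis=0)*1000).tolist())
E
```

```text
table z -0.00024852944897721667
base 2773 mean [614.3 271.2  16.2] rect [[515.0, 370.0], [588.0, 132.0], [746.0, 181.0], [672.0, 419.0]] [630.4 275.7] [165.  249.2] 17.19
shelf rail 669 mean [620.9 275.9 338.8] rect [[559.0, 365.0], [622.0, 162.0], [708.0, 188.0], [645.0, 392.0]] [633.7 276.7] [ 89.8 213.4] 17.16
topjars 485 mean [617.7 279.9 417. ] rect [[585.0, 337.0], [614.0, 213.0], [657.0, 223.0], [628.0, 347.0]] [621.3 280.4] [ 44.2 127.3] 13.13
div 140 mean [ 445.4 -145.9   59.5] rect [[385.0, -116.0], [412.0, -212.0], [493.0, -190.0], [466.0, -94.0]] [ 439.1 -153. ] [ 84. 100.] 15.35
trayall 517 mean [ 443.3 -139.9   47.8] rect [[364.0, -67.0], [411.0, -250.0], [515.0, -224.0], [468.0, -40.0]] [ 439.5 -145.1] [107.9 189.6] 14.27
posts 24 mean [ 477.3 -143.3   89.7] rect [[443.0, -47.0], [489.0, -229.0], [514.0, -223.0], [467.0, -41.0]] [ 478.1 -135.1] [ 24.9 188.2] 14.42
grinder 102 mean [ 495.5 -308.1   83.3] rect [[474.0, -317.0], [505.0, -331.0], [518.0, -301.0], [487.0, -288.0]] [ 495.9 -309.3] [32.1 33.3] 66.42
jar 143 mean [ 477.8 -456.8  103.9] rect [[450.0, -451.0], [475.0, -484.0], [505.0, -462.0], [480.0, -429.0]] [ 477.4 -456.3] [37.3 41.5] 36.53
0.15 471
[[571.0, -37.0, 151.0], [574.0, 30.0, 165.0], [631.0, 188.0, 178.0], [683.0, 362.0, 189.0], [744.0, 575.0, 199.0]]
0.2 1133
[[571.0, -81.0, 203.0], [577.0, -15.0, 225.0], [604.0, 30.0, 238.0], [639.0, 183.0, 241.0], [743.0, 576.0, 246.0]]
0.25 181
[[583.0, 180.0, 252.0], [661.0, 186.0, 266.0], [678.0, 189.0, 278.0], [689.0, 192.0, 291.0], [707.0, 365.0, 299.0]]
```

Rack yaw is 17.15° with tray_place at about (0.605, 0.2675, 0.105), and the shelf front confirms it to within 1 mm. Tray yaw is about 14.4°. No row can tilt the tool directly, so I'll go to free space at the rack's azimuth and see how the arm behaves at its reach limit.

>>> {"method": "step_arm", "body": {"rows": [[0, 0, -40, 0, -1], [0, 0, -40, 0, -1], [0, 0, -40, 0, -1], [0, 0, -40, 0, -1], [0, 0, -40, 0, -1]]}}

```text
time: 0.52
position: [0.1725, -0.6003, 0.6063]
ee_rot: [-0.0, 0.99, 0.139, -0.0]
force: [0.9, -0.6, -0.2]
grip_width: 1.0
grasp_force: 0.0
```

>>> {"method": "step_arm", "body": {"rows": [[25, -32, 0, 0, -1], [25, -32, 0, 0, -1], [25, -32, 0, 0, -1], [25, -32, 0, 0, -1], [25, -32, 0, 0, -1], [25, -32, 0, 0, -1], [25, -32, 0, 0, -1], [25, -32, 0, 0, -1], [25, -32, 0, 0, -1], [25, -32, 0, 0, -1], [25, -32, 0, 0, -1], [25, -32, 0, 0, -1], [25, -32, 0, 0, -1], [25, -32, 0, 0, -1], [25, -32, 0, 0, -1], [25, -32, 0, 0, -1], [25, -32, 0, 0, -1], [25, -32, 0, 0, -1], [25, -32, 0, 0, -1], [25, -32, 0, 0, -1]]}}

```text
time: 2.18
position: [0.4765, 0.1547, 0.6044]
ee_rot: [0.0, 0.99, 0.14, -0.0]
force: [1.2, -0.3, -0.3]
grip_width: 1.005
grasp_force: 0.0
```

```bash
cat > st.py <<'E'
from h import *
s=sense();R=Rot(s["ee_rot"]);p=np.array(s["position"])
print('t',round(s["time"],2),'q',np.round(s["q"],3),'p',np.round(p*1000,1),'grasp',np.round((p+R[:,2]*grip_depth)*1000,1))
print('x',np.round(R[:,0],3),'y',np.round(R[:,1],3),'z',np.round(R[:,2],3),'lean',round(np.degrees(np.arccos(-R[2,2])),1),'F',np.round(s["force"],1),'w',round(s["grip_width"],3),'gf',round(s["grasp_force"],1))
E
python3 st.py
```

```text
t 2.18 q [ 0.311  0.02   1.612 -0.     1.511  1.602] p [476.5 154.7 604.4] grasp [476.5 154.7 449.7]
x [ 0.961  0.277 -0.   ] y [ 0.277 -0.961  0.   ] z [-0. -0. -1.] lean 0.0 F [ 1.2 -0.3 -0.3] w 1.005 gf 0.0
```

>>> {"method": "step_arm", "body": {"rows": [[0, 0, -40, 0, -1], [0, 0, -40, 0, -1], [0, 0, -40, 0, -1], [0, 0, -40, 0, -1], [0, 0, -40, 0, -1], [0, 0, -40, 0, -1], [0, 0, -40, 0, -1], [0, 0, -40, 0, -1], [0, 0, -40, 0, -1], [0, 0, -40, 0, -1], [0, 0, -40, 0, -1], [0, 0, -40, 0, -1]]}}

```text
time: 3.18
position: [0.4745, 0.1519, 1.051]
ee_rot: [0.0, 0.99, 0.139, -0.001]
force: [0.6, 1.5, 2.0]
grip_width: 0.999
grasp_force: 0.0
```

```bash
python3 st.py
```

```text
t 3.18 q [0.307 0.342 0.206 0.    2.595 1.598] p [ 474.5  151.9 1051. ] grasp [474.1 151.7 896.3]
x [ 0.961  0.276 -0.003] y [ 0.276 -0.961  0.   ] z [-0.003 -0.001 -1.   ] lean 0.2 F [0.6 1.5 2. ] w 0.999 gf 0.0
```

>>> {"method": "step_arm", "body": {"rows": [[0, 0, -20, 0, -1], [0, 0, -20, 0, -1], [0, 0, -20, 0, -1], [0, 0, -20, 0, -1], [0, 0, -20, 0, -1], [0, 0, -20, 0, -1]]}}

```text
time: 3.68
position: [0.4299, 0.1376, 1.0894]
ee_rot: [-0.004, 0.99, 0.139, 0.022]
force: [-0.4, 0.4, -0.1]
grip_width: 1.0
grasp_force: 0.0
```

```bash
python3 st.py
```

```text
t 3.68 q [0.306 0.349 0.058 0.    2.69  1.598] p [ 429.9  137.6 1089.4] grasp [436.4 139.7 934.8]
x [0.96  0.276 0.044] y [ 0.276 -0.961 -0.001] z [ 0.042  0.013 -0.999] lean 2.5 F [-0.4  0.4 -0.1] w 1.0 gf 0.0
```

>>> {"method": "step_arm", "body": {"rows": [[0, 0, -40, 0, -1], [0, 0, -40, 0, -1], [0, 0, -40, 0, -1], [0, 0, -40, 0, -1], [0, 0, -40, 0, -1], [0, 0, -40, 0, -1]]}}

```text
time: 4.18
position: [0.3406, 0.1091, 1.1358]
ee_rot: [-0.013, 0.987, 0.139, 0.079]
force: [0.1, -1.0, 0.5]
grip_width: 0.999
grasp_force: 0.0
```

```bash
python3 st.py
```

```text
t 4.18 q [3.050e-01 2.350e-01 5.800e-02 1.000e-03 2.689e+00 1.598e+00] p [ 340.6  109.1 1135.8] grasp [364.  116.5 983. ]
x [0.949 0.272 0.159] y [ 0.276 -0.961 -0.005] z [ 0.151  0.048 -0.987] lean 9.1 F [ 0.1 -1.   0.5] w 0.999 gf 0.0
```

>>> {"method": "step_arm", "body": {"rows": [[0, 0, -41, 0, -1], [0, 0, -41, 0, -1], [0, 0, -41, 0, -1], [0, 0, -41, 0, -1], [0, 0, -41, 0, -1], [0, 0, -41, 0, -1], [0, 0, -41, 0, -1], [0, 0, -41, 0, -1]]}}

```text
time: 4.85
position: [0.2106, 0.0676, 1.1814]
ee_rot: [-0.026, 0.978, 0.138, 0.155]
force: [0.8, -0.5, -0.1]
grip_width: 1.0
grasp_force: 0.0
```

```bash
python3 st.py
```

```text
t 4.85 q [0.303 0.077 0.059 0.004 2.689 1.597] p [ 210.6   67.6 1181.4] grasp [ 256.5   82.2 1034.4]
x [0.914 0.261 0.311] y [ 0.278 -0.961 -0.009] z [ 0.297  0.094 -0.95 ] lean 18.1 F [ 0.8 -0.5 -0.1] w 1.0 gf 0.0
```

>>> {"method": "step_arm", "body": {"rows": [[0, 0, -41, 0, -1], [0, 0, -41, 0, -1], [0, 0, -41, 0, -1], [0, 0, -41, 0, -1], [0, 0, -41, 0, -1], [0, 0, -41, 0, -1], [0, 0, -41, 0, -1], [0, 0, -41, 0, -1], [0, 0, -41, 0, -1], [0, 0, -41, 0, -1], [0, 0, -41, 0, -1], [0, 0, -41, 0, -1]]}}

```text
time: 5.85
position: [0.0053, 0.0025, 1.2085]
ee_rot: [-0.046, 0.952, 0.134, 0.27]
force: [-0.7, -0.4, -0.8]
grip_width: 0.996
grasp_force: 0.0
```

```bash
python3 st.py
```

```text
t 5.85 q [ 0.317 -0.161  0.059 -0.01   2.689  1.597] p [   5.3    2.5 1208.5] grasp [  82.9   27.2 1077. ]
x [0.818 0.231 0.526] y [ 0.281 -0.96  -0.015] z [ 0.502  0.16  -0.85 ] lean 31.8 F [-0.7 -0.4 -0.8] w 0.996 gf 0.0
```

>>> {"method": "step_arm", "body": {"rows": [[0, 0, 15, 0, -1], [0, 0, 30, 0, -1], [2, 0, 39, 0, -1], [2, 0, 39, 0, -1], [2, 0, 39, 0, -1], [2, 0, 39, 0, -1], [2, 0, 39, 0, -1], [2, 0, 39, 0, -1], [2, 0, 39, 0, -1], [2, 0, 39, 0, -1], [2, 0, 39, 0, -1], [2, 0, 39, 0, -1], [2, 0, 39, 0, -1], [2, 0, 39, 0, -1], [2, 0, 39, 0, -1], [2, 0, 39, 0, -1]]}}

```text
time: 7.18
position: [0.3153, 0.1004, 0.7382]
ee_rot: [-0.046, 0.953, 0.133, 0.269]
force: [1.1, 0.6, 0.6]
grip_width: 1.0
grasp_force: 0.0
```

```bash
cat >> st.py <<'E'
import sys
if len(sys.argv)>3:
    g=np.array([float(a) for a in sys.argv[1:4]])/1000
    print('to grasp',np.round(R.T@(g-p-R[:,2]*grip_depth)*1000,1))
E
python3 st.py 355 -173 180
```

```text
t 7.18 q [ 0.302 -0.455  1.751  0.003  1.293  1.595] p [315.3 100.4 738.2] grasp [392.7 125.  606.6]
x [0.82  0.229 0.525] y [ 0.279 -0.96  -0.016] z [ 0.501  0.159 -0.851] lean 31.7 F [1.1 0.6 0.6] w 1.0 gf 0.0
to grasp [-323.2  282.3  296.7]
```

>>> {"method": "step_arm", "body": {"rows": [[-23, 20, 21, 0, -1], [-23, 20, 21, 0, -1], [-23, 20, 21, 0, -1], [-23, 20, 21, 0, -1], [-23, 20, 21, 0, -1], [-23, 20, 21, 0, -1], [-23, 20, 21, 0, -1], [-23, 20, 21, 0, -1], [-23, 20, 21, 0, -1], [-23, 20, 21, 0, -1], [-23, 20, 21, 0, -1], [-23, 20, 21, 0, -1], [-23, 20, 21, 0, -1], [-23, 20, 21, 0, -1], [0, 0, 0, 0, -1], [0, 0, 0, 0, -1]]}}

```text
time: 8.52
position: [0.2759, -0.1965, 0.3152]
ee_rot: [-0.048, 0.953, 0.131, 0.268]
force: [-0.7, 0.5, 0.5]
grip_width: 0.999
grasp_force: 0.0
```

```bash
python3 st.py; python3 - <<'E'
from h import *
im,W,c=grab("wrist"); cv2.imwrite("pics/w1.png",im); np.save("pics/w1.npy",W)
im,W,c=grab("top"); np.save("pics/top1.npy",W)
m=(W[...,0]>.34)&(W[...,0]<.54)&(W[...,1]<-.02)&(W[...,1]>-.28)
E
```

```text
t 8.52 q [-0.868  0.003  2.392  0.842  0.706 -0.216] p [ 275.9 -196.5  315.2] grasp [ 353.  -171.6  183.4]
x [0.822 0.224 0.523] y [ 0.275 -0.961 -0.02 ] z [ 0.498  0.161 -0.852] lean 31.6 F [-0.7  0.5  0.5] w 0.999 gf 0.0
```

View pics/w1.png

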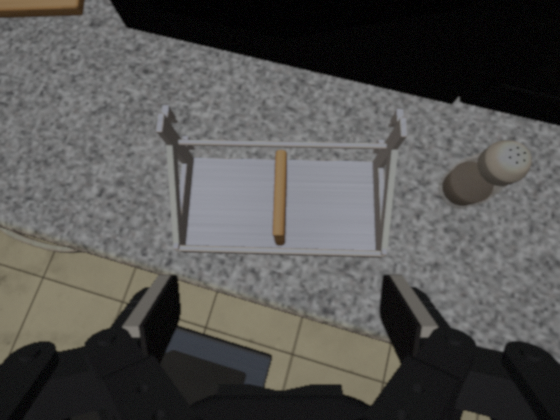

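The wrist view shows the tray with its claws toward the rack side (top), the divider running from (281,152) to (279,240), and the grinder at the right (500,165). I'll measure the divider from here.

```bash
python3 - <<'E'
from h import *
W=np.load("pics/w1.npy"); im=cv2.imread("pics/w1.png"); hsv=cv2.cvtColor(im,cv2.COLOR_BGR2HSV)
v,u=np.mgrid[:420,:560]
m=(u>262)&(u<298)&(v>140)&(v<250)&(hsv[...,1]>80)&(hsv[...,0]<28)&(W[...,2]>.055)
P=W[m]*1000; print(len(P),P.mean(0),np.percentile(P,[1,99],axis=0))
r=cv2.minAreaRect(np.float32(P[:,:2])); print(r)
m2=(u>150)&(u<415)&(v>95)&(v<262)&(W[...,2]>.012); P=W[m2]*1000
r=cv2.minAreaRect(np.float32(P[:,:2])); print('tray',r,np.percentile(P[:,2],99))
E
python3 st.py 430 -147 46
```

```text
924 [ 429.32841932 -145.51417722   65.1256834 ] [[ 397.15484508 -156.26957576   60.37035563]
 [ 464.71442512 -133.92951531   67.1687    ]]
((431.5506896972656, -144.891845703125), (70.92437744140625, 8.740720748901367), 14.249622344970703)
tray ((440.4002990722656, -142.19009399414062), (108.1965103149414, 189.80816650390625), 14.308609008789062) 93.30203778358884
t 8.62 q [-0.865 -0.003  2.391  0.841  0.707 -0.215] p [ 276.6 -195.8  317.5] grasp [ 354.1 -171.3  185.9]
x [0.819 0.229 0.525] y [ 0.278 -0.96  -0.015] z [ 0.501  0.158 -0.851] lean 31.7 F [1.  1.  0.1] w 1.001 gf 0.0
to grasp [ -5.7  -0.2 160.9]
```

>>> {"method": "step_arm", "body": {"rows": [[0, 0, 0, -1.6, -1], [-2, -1, 30, 0, -1], [-2, -0.5, 30, 0, -1], [0, 0, 30, 0, -1], [0, 0, 30, 0, -1], [0, 0, 22, 0, -1], [0, 0, 14, 0, -1], [0, 0, 6, 0, -1], [0, 0, 0, 0, -1], [0, 0, 0, 0, -1]]}}

```text
time: 9.45
position: [0.3549, -0.1695, 0.1785]
ee_rot: [-0.041, 0.95, 0.148, 0.271]
force: [-0.9, -0.0, 0.0]
grip_width: 1.001
grasp_force: 0.0
```

```bash
python3 st.py 432 -145 46
```

```text
t 9.45 q [-0.633  0.429  2.398  1.65   0.441 -0.952] p [ 354.9 -169.5  178.5] grasp [ 432.7 -145.1   47. ]
x [0.809 0.259 0.527] y [ 0.304 -0.953  0.003] z [ 0.503  0.158 -0.85 ] lean 31.8 F [-0.9 -0.   0. ] w 1.001 gf 0.0
to grasp [-1.1 -0.3  0.5]
```

>>> {"method": "step_arm", "body": {"rows": [[0, 0, 0, 0, 0.5], [0, 0, 0, 0, 0.7], [0, 0, 0, 0, 1], [0, 0, 0, 0, 1], [0, 0, 0, 0, 1], [0, 0, 0, 0, 1], [0, 0, 0, 0, 1], [0, 0, 0, 0, 1], [0, 0, 0, 0, 1], [0, 0, 0, 0, 1]], "newtons": 80}}

```text
time: 10.28
position: [0.3541, -0.17, 0.177]
ee_rot: [-0.042, 0.951, 0.147, 0.27]
force: [-1.7, -1.2, 6.9]
grip_width: 0.106
grasp_force: 80.3
```

```bash
python3 st.py 432 -145 46
```

```text
t 10.28 q [-0.636  0.433  2.398  1.652  0.44  -0.954] p [ 354.1 -170.   177. ] grasp [ 431.6 -145.5   45.4]
x [0.811 0.257 0.525] y [ 0.302 -0.953  0.   ] z [ 0.501  0.158 -0.851] lean 31.7 F [-1.7 -1.2  6.9] w 0.106 gf 80.3
to grasp [ 0.8 -0.3 -0.3]
```

>>> {"method": "step_arm", "body": {"rows": [[3, 0, -5, 0, 1], [6, 0, -9, 0, 1], [10.5, 0, -17, 0, 1], [10.5, 0, -17, 0, 1], [10.5, 0, -17, 0, 1], [10.5, 0, -17, 0, 1], [10.5, 0, -17, 0, 1], [0, 0, 0, 0, 1], [0, 0, 0, 0, 1]]}}

```text
time: 11.03
position: [0.3543, -0.1697, 0.2937]
ee_rot: [-0.041, 0.951, 0.148, 0.27]
force: [-0.6, 0.3, -4.3]
grip_width: 0.106
grasp_force: 79.0
```

```bash
cat > tr.py <<'E'
from h import *
# measure held tray in tool frame/world from wrist camera
ps=[];
s=sense(); R=Rot(s["ee_rot"]); p=np.array(s["position"])
im,W,c=grab("wrist"); cv2.imwrite("pics/w_tr.png",im)
G=p+R[:,2]*grip_depth
a=np.radians(17.15); X=np.array([np.cos(a),np.sin(a),0]);Y=np.array([-X[1],X[0],0]);
L=np.stack([(W-G)@X,(W-G)@Y,W[...,2]-G[2]],-1)*1000
np.save("pics/L.npy",L)
def fit(m,n):
    P=L[m]; print(n,len(P),np.round(np.median(P,0),1))
    return P
# floor: away from divider and walls
z=L[...,2]
for sgn,n in((1,'left'),(-1,'right')):
    m=(abs(L[...,0])<38)&(sgn*L[...,1]>20)&(sgn*L[...,1]<75)&(z>-60)&(z<-25)
    P=fit(m,'floor '+n)
m=(abs(L[...,0])<38)&(abs(L[...,1])>15)&(abs(L[...,1])<80)&(z>-60)&(z<-25)
P=L[m]; A=np.c_[P[:,:2],np.ones(len(P))]
k=np.linalg.lstsq(A,P[:,2],rcond=None)[0]; r=P[:,2]-A@k; ok=abs(r)<4
k=np.linalg.lstsq(A[ok],P[ok,2],rcond=None)[0]; print('floor: dz/dx deg',np.degrees(k[0]),'dz/dy deg',np.degrees(k[1]),'z at grip',k[2])
m=(L[...,0]>-75)&(L[...,0]<75)&(abs(L[...,1])<110)&(z>-45)&(z<60)&((abs(L[...,1])>80))
P=L[m]; print('sides',len(P),np.round(np.percentile(P,[1,99],axis=0),1)); print(cv2.minAreaRect(np.float32(P[:,:2])))
print('G',np.round(G*1000,1))
E
python3 st.py; python3 tr.py
```

```text
t 11.03 q [-0.634  0.118  2.341  0.962  0.543 -0.181] p [ 354.3 -169.7  293.7] grasp [ 431.9 -145.3  162.1]
x [0.81  0.259 0.526] y [ 0.303 -0.953  0.002] z [ 0.501  0.158 -0.851] lean 31.7 F [-0.6  0.3 -4.3] w 0.106 gf 79.0
floor left 8854 [ 14.1  50.4 -40.4]
floor right 9111 [ 13.4 -50.1 -39.9]
floor: dz/dx deg -0.03283940048364525 dz/dy deg -0.2393019841144511 z at grip -40.14478109368424
sides 36833 [[-29.  -92.2 -41.3]
 [ 62.7  95.6  42.9]]
((15.081390380859375, 1.5146408081054688), (98.30687713623047, 191.06971740722656), 0.4428601562976837)
G [ 431.9 -145.3  162.1]
```

>>> {"method": "step_arm", "body": {"rows": [[1, -7, 0, 0, 1], [2, -15, 0, 0, 1], [3, -21, 0, 0, 1], [3, -21, 0, 0, 1], [3, -21, 0, 0, 1], [3, -21, 0, 0, 1], [3, -21, 0, 0, 1], [3, -19, 0, 0, 1], [7, -18, 4, 0, 1], [7, -18, 4, 0, 1], [7, -18, 4, 0, 1], [7, -18, 5, 0, 1], [7, -18, 5, 0, 1], [8, -19, 5, 0, 1]]}}

```text
time: 12.25
position: [0.3398, 0.0845, 0.3023]
ee_rot: [-0.042, 0.952, 0.148, 0.267]
force: [-0.6, -0.9, -4.0]
grip_width: 0.108
grasp_force: 78.9
```

```bash
python3 st.py 535 246 167
```

```text
t 12.25 q [ 0.216 -0.022  2.461  0.299  0.165  1.198] p [339.8  84.5 302.3] grasp [416.4 108.9 170.1]
x [0.814 0.259 0.52 ] y [ 0.303 -0.953 -0.001] z [ 0.495  0.158 -0.854] lean 31.3 F [-0.6 -0.9 -4. ] w 0.108 gf 78.9
to grasp [130.4 -94.7  83. ]
```

>>> {"method": "step_arm", "body": {"rows": [[8, -6, 5, 0, 1], [14, -10, 9, 0, 1], [18, -13, 11, 0, 1], [18, -13, 11, 0, 1], [18, -13, 11, 0, 1], [18, -13, 11, 0, 1], [16, -12, 11, 0, 1], [12, -9, 8, 0, 1], [8, -5, 6, 0, 1], [0, 0, 0, 0, 1], [0, 0, 0, 0, 1], [0, 0, 0, 0, 1]]}}

```text
time: 13.25
position: [0.4585, 0.2183, 0.2999]
ee_rot: [-0.041, 0.952, 0.147, 0.267]
force: [0.6, -0.4, -4.2]
grip_width: 0.105
grasp_force: 79.0
```

```bash
python3 st.py 535 246 167; python3 tr.py
```

```text
t 13.25 q [ 0.47   0.228  2.168 -0.402  0.222  2.103] p [458.5 218.3 299.9] grasp [535.2 242.4 167.7]
x [0.814 0.258 0.52 ] y [ 0.302 -0.953  0.001] z [ 0.496  0.156 -0.854] lean 31.3 F [ 0.6 -0.4 -4.2] w 0.105 gf 79.0
to grasp [ 0.4 -3.5  1.1]
floor left 8878 [ 13.9  50.3 -40.4]
floor right 9180 [ 13.3 -50.1 -40.1]
floor: dz/dx deg -0.3914542397392876 dz/dy deg -0.1647075210031527 z at grip -40.1748653874562
sides 36798 [[-29.1 -92.2 -41.3]
 [ 62.8  95.6  42.6]]
((15.12655258178711, 1.8821945190429688), (98.72640228271484, 191.2574005126953), 0.494089275598526)
G [535.2 242.4 167.7]
```

View pics/w_tr.png

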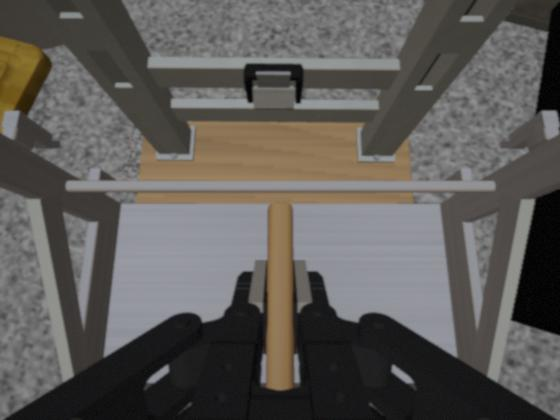

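```bash
cat > ru.py <<'E'
from h import *
L=np.load("pics/L.npy"); z=L[...,2]
def pc(m,n):
    P=L[m]; print(n,len(P),np.round(np.percentile(P,[2,10,50,90,98],axis=0),1).tolist()) if len(P)>20 else print(n,len(P))
for z0 in(-60,-20,20,50):
    for s in(1,-1):
        m=(s*L[...,1]>60)&(s*L[...,1]<125)&(L[...,0]>70)&(L[...,0]<160)&(z>z0)&(z<z0+25)
        pc(m,f'upright z{z0} s{s}')
        P=L[m]
        if len(P)>50:
            x0=np.percentile(P[:,0],5); Q=P[abs(P[:,0]-x0)<5]; 
            k=np.polyfit(Q[:,1],Q[:,0],1); print('   front x',np.median(Q[:,0]).round(1),'y',np.percentile(Q[:,1],[1,99]).round(1))
for s in(1,-1):
    m=(s*L[...,1]>80)&(s*L[...,1]<102)&(L[...,0]>35)&(L[...,0]<68)&(z>-20)&(z<60); pc(m,f'post s{s}')
m=(abs(L[...,1])<16)&(L[...,0]>70)&(L[...,0]<170)&(z>-60)&(z<0); pc(m,'catch')
m=(z>-156)&(z<-146)&(L[...,0]>20)&(abs(L[...,1])<140); pc(m,'base')
E
python3 ru.py
```

```text
upright z-60 s1 2818 [[125.1, 61.2, -59.1], [125.5, 66.0, -56.5], [137.2, 84.7, -44.8], [143.1, 109.6, -38.1], [146.5, 111.0, -35.8]]
   front x 125.8 y [ 84.2 112.4]
upright z-60 s-1 2173 [[124.8, -98.1, -59.2], [125.2, -96.5, -56.9], [131.3, -78.3, -45.5], [143.9, -64.5, -37.9], [147.6, -60.8, -35.6]]
   front x 125.5 y [-99.  -71.1]
upright z-20 s1 2660 [[124.9, 84.1, -19.2], [125.2, 84.4, -16.4], [126.2, 90.5, -4.8], [144.1, 109.6, 3.1], [148.0, 111.7, 4.7]]
   front x 125.8 y [ 84.2 112.4]
upright z-20 s-1 2616 [[124.7, -98.6, -19.4], [125.1, -96.5, -16.4], [125.9, -78.5, -4.4], [144.9, -71.3, 3.2], [148.0, -71.1, 4.6]]
   front x 125.5 y [-99.3 -71.1]
upright z20 s1 281 [[124.7, 84.4, 20.1], [125.0, 85.2, 20.4], [125.6, 92.6, 21.6], [126.4, 110.3, 23.2], [127.6, 112.3, 23.8]]
   front x 125.6 y [ 84.2 112.4]
upright z20 s-1 475 [[124.4, -99.1, 20.1], [124.8, -97.3, 20.6], [125.5, -90.2, 22.6], [126.5, -71.9, 24.8], [128.3, -71.1, 25.5]]
   front x 125.5 y [-99.5 -71. ]
upright z50 s1 0
upright z50 s-1 0
post s1 6160 [[36.0, 85.0, -17.9], [37.3, 90.8, -9.2], [46.1, 91.5, 25.8], [59.7, 92.9, 40.2], [62.5, 95.4, 43.2]]
post s-1 6162 [[36.1, -91.6, -18.1], [38.2, -89.1, -8.9], [47.0, -87.6, 26.1], [60.9, -87.0, 40.6], [63.7, -84.4, 43.4]]
catch 2424 [[119.5, -14.9, -56.0], [121.2, -10.6, -52.4], [127.6, 1.6, -39.4], [141.7, 13.1, -32.6], [144.4, 15.4, -30.2]]
base 16093 [[81.9, -111.7, -152.0], [86.2, -80.6, -151.5], [119.2, 7.7, -150.6], [151.0, 95.2, -149.6], [158.8, 124.9, -147.0]]
```

>>> {"method": "step_arm", "body": {"rows": [[0, -2.5, 0, 0, 1], [0, -2.2, 0, 0, 1], [5, 0, 3, 0, 1], [7.5, 0, 4.6, 0, 1], [7.5, 0, 4.6, 0, 1], [7.5, 0, 4.6, 0, 1], [6, 0, 3.6, 0, 1], [4, 0, 2.4, 0, 1], [2, 0, 1.2, 0, 1], [0, 0, 0, 0, 1], [0, 0, 0, 0, 1]]}}

```text
time: 14.22
position: [0.5021, 0.2375, 0.3009]
ee_rot: [-0.041, 0.951, 0.147, 0.268]
force: [-0.2, -1.2, -3.5]
grip_width: 0.107
grasp_force: 79.1
```

```bash
python3 st.py; python3 tr.py | tail -5;python3 ru.py | egrep -v "upright z(50|20)"
```

```text
t 14.22 q [ 0.464  0.29   2.073 -0.344  0.248  2.039] p [502.1 237.5 300.9] grasp [579.2 261.7 169. ]
x [0.813 0.258 0.522] y [ 0.302 -0.953  0.001] z [ 0.498  0.157 -0.853] lean 31.5 F [-0.2 -1.2 -3.5] w 0.107 gf 79.1
floor: dz/dx deg -0.22882229015798677 dz/dy deg -0.1531554064566933 z at grip -40.179092739315436
sides 36814 [[-29.  -92.2 -41.3]
 [ 62.8  95.6  42.8]]
((15.19815444946289, 1.6440353393554688), (98.66053771972656, 191.27886962890625), 0.4227201044559479)
G [579.2 261.7 169. ]
upright z-60 s1 2114 [[77.6, 61.1, -59.2], [77.8, 65.2, -56.4], [88.1, 79.2, -44.1], [94.3, 104.0, -38.4], [97.7, 105.6, -35.7]]
   front x 78.0 y [ 78.8 106.8]
upright z-60 s-1 2031 [[77.3, -103.3, -59.2], [77.6, -101.7, -56.5], [86.8, -77.1, -44.3], [94.1, -64.9, -38.4], [97.6, -61.0, -35.7]]
   front x 77.8 y [-104.6  -76.5]
upright z-20 s1 2421 [[77.5, 78.6, -19.3], [77.7, 78.9, -16.5], [79.3, 81.1, -4.8], [96.5, 103.9, 3.3], [100.7, 106.1, 4.7]]
   front x 78.0 y [ 78.6 106.9]
upright z-20 s-1 2450 [[77.2, -103.9, -19.4], [77.5, -101.7, -16.5], [78.9, -78.6, -4.9], [96.4, -76.7, 3.3], [100.7, -76.4, 4.7]]
   front x 77.8 y [-104.6  -76.4]
   front x 78.2 y [ 78.5 106.7]
   front x 78.0 y [-104.3  -76.3]
   front x 78.3 y [78.1 91.4]
   front x 78.2 y [-87.1 -76. ]
post s1 6142 [[36.0, 84.6, -17.9], [37.3, 90.8, -8.8], [46.0, 91.5, 25.9], [59.6, 92.9, 40.4], [62.4, 95.4, 43.3]]
post s-1 6180 [[36.0, -91.6, -18.1], [38.1, -89.1, -9.3], [47.0, -87.6, 26.1], [60.9, -87.0, 40.8], [63.6, -84.5, 43.4]]
catch 2637 [[71.8, -15.1, -56.3], [73.7, -12.2, -52.9], [80.1, 0.3, -40.0], [94.1, 12.6, -33.7], [96.7, 15.2, -31.4]]
base 3660 [[81.8, -132.3, -154.9], [83.3, -106.3, -153.0], [90.6, -18.0, -151.9], [289.2, 69.9, -150.2], [299.5, 115.3, -147.0]]
```

>>> {"method": "step_arm", "body": {"rows": [[3.4, 0.3, 2.1, 0, 1], [4.3, 0.3, 2.6, 0, 1], [4.3, 0, 2.6, 0, 1], [4.3, 0, 2.6, 0, 1], [2, 0, 1.2, 0, 1], [1, 0, 0.6, 0, 1], [0, 0, 0, 0, 1]]}}

```text
time: 14.85
position: [0.5243, 0.2439, 0.3013]
ee_rot: [-0.041, 0.951, 0.147, 0.269]
force: [-0.4, -1.0, -3.7]
grip_width: 0.108
grasp_force: 79.1
```

```bash
python3 st.py; python3 tr.py | tail -5;python3 ru.py | egrep "front|post|catch"
```

```text
t 14.85 q [ 0.456  0.32   2.026 -0.308  0.262  1.995] p [524.3 243.9 301.3] grasp [601.4 268.3 169.4]
x [0.812 0.258 0.523] y [ 0.302 -0.953  0.001] z [ 0.499  0.157 -0.852] lean 31.5 F [-0.4 -1.  -3.7] w 0.108 gf 79.1
floor: dz/dx deg -0.2164656198259455 dz/dy deg -0.14516112269787784 z at grip -40.18486756491305
sides 38620 [[-28.9 -92.5 -41.5]
 [ 63.   96.1  51.8]]
((20.682159423828125, 1.2158279418945312), (109.77833557128906, 208.22976684570312), 0.42964833974838257)
G [601.4 268.3 169.4]
   front x 72.1 y [60.4 79.8]
   front x 72.2 y [-76.8 -60.3]
   front x 72.7 y [78.8 80.1]
   front x 72.7 y [-77.3 -75.9]
   front x 72.7 y [78.6 80.3]
   front x 72.6 y [-77.4 -75.8]
   front x 72.8 y [78.3 80.4]
   front x 72.8 y [-77.6 -75.6]
post s1 7512 [[36.2, 80.1, -16.8], [37.7, 81.9, -4.1], [48.4, 91.3, 25.3], [55.3, 92.6, 44.3], [61.0, 95.9, 55.1]]
post s-1 6095 [[35.9, -100.9, -17.8], [38.1, -88.7, -4.6], [46.8, -87.5, 23.3], [54.8, -83.0, 41.7], [61.6, -80.5, 48.2]]
catch 397 [[70.1, -15.4, -41.6], [70.5, -13.1, -41.1], [72.1, -0.4, -40.2], [73.9, 12.8, -39.5], [74.3, 15.1, -39.1]]
```

>>> {"method": "step_arm", "body": {"rows": [[1.3, 0, 0.8, 0, 1], [0.9, 0, 0.5, 0, 1], [0.9, 0, 0.5, 0, 1], [0, 0, 0, 0, 1]]}}

```text
time: 15.23
position: [0.5263, 0.2443, 0.3004]
ee_rot: [-0.04, 0.952, 0.147, 0.267]
force: [-6.7, -1.8, -3.1]
grip_width: 0.108
grasp_force: 79.7
```

>>> {"method": "step_arm", "body": {"rows": [[-0.5, 0, -0.3, 0, 1], [-1, 0, 1.7, 0, 1], [-1, 0, 1.7, 0, 1], [-1, 0, 1.7, 0, 1], [0, 0, 0, 0, 1]]}}

```text
time: 15.65
position: [0.526, 0.2443, 0.2946]
ee_rot: [-0.041, 0.952, 0.147, 0.267]
force: [-7.3, -2.7, -1.2]
grip_width: 0.11
grasp_force: 79.9
```

```bash
python3 st.py
```

```text
t 15.65 q [ 0.455  0.333  2.026 -0.319  0.253  2.007] p [526.  244.3 294.6] grasp [602.8 268.3 162.5]
x [0.814 0.258 0.52 ] y [ 0.301 -0.954  0.001] z [ 0.497  0.156 -0.854] lean 31.4 F [-7.3 -2.7 -1.2] w 0.11 gf 79.9
```

>>> {"method": "step_arm", "body": {"rows": [[-1.3, 0, 1.5, 0, 1], [-1, 0, 1.7, 0, 1], [-1, 0, 1.7, 0, 1], [-1, 0, 1.7, 0, 1], [0, 0, 0, 0, 1]]}}

```text
time: 16.07
position: [0.5256, 0.2441, 0.2865]
ee_rot: [-0.04, 0.952, 0.147, 0.267]
force: [-6.6, -2.3, -4.3]
grip_width: 0.11
grasp_force: 79.5
```

```bash
python3 st.py
```

```text
t 16.07 q [ 0.455  0.346  2.031 -0.343  0.236  2.031] p [525.6 244.1 286.5] grasp [602.4 268.2 154.3]
x [0.814 0.258 0.52 ] y [ 0.302 -0.953  0.002] z [ 0.496  0.155 -0.854] lean 31.3 F [-6.6 -2.3 -4.3] w 0.11 gf 79.5
```

>>> {"method": "step_arm", "body": {"rows": [[-1, 0, 1.7, 0, 1], [-1, 0, 1.7, 0, 1], [-0.5, 0, 0.9, 0, 1], [0, 0, 0, 0, 1]]}}

```text
time: 16.4
position: [0.526, 0.2443, 0.2824]
ee_rot: [-0.041, 0.951, 0.147, 0.268]
force: [-8.5, -2.8, 1.2]
grip_width: 0.11
grasp_force: 80.9
```

```bash
python3 st.py
```

```text
t 16.4 q [ 0.455  0.353  2.034 -0.358  0.225  2.048] p [526.  244.3 282.4] grasp [603.  268.5 150.3]
x [0.814 0.257 0.521] y [ 0.301 -0.954  0.001] z [ 0.497  0.156 -0.853] lean 31.4 F [-8.5 -2.8  1.2] w 0.11 gf 80.9
```

>>> {"method": "step_arm", "body": {"rows": [[-0.5, 0, 0.9, 0, 1], [-0.5, 0, 0.9, 0, 1], [-0.5, 0, 0.9, 0, 1], [-0.5, 0, 0.9, 0, 1], [0, 0, 0, 0, 1]]}}

```text
time: 16.82
position: [0.5254, 0.2442, 0.2801]
ee_rot: [-0.041, 0.951, 0.147, 0.268]
force: [-31.1, -9.5, 29.6]
grip_width: 0.108
grasp_force: 86.9
```

```bash
python3 st.py; python3 tr.py; python3 ru.py | egrep "catch|post"
```

```text
t 16.82 q [ 0.455  0.356  2.037 -0.373  0.218  2.063] p [525.4 244.2 280.1] grasp [602.6 268.4 148.2]
x [0.813 0.257 0.523] y [ 0.301 -0.954  0.001] z [ 0.499  0.156 -0.853] lean 31.5 F [-31.1  -9.5  29.6] w 0.108 gf 86.9
floor left 8951 [ 14.1  50.3 -39.4]
floor right 9236 [ 13.5 -50.  -39.4]
floor: dz/dx deg 1.4550431246528581 dz/dy deg -0.02107322068229531 z at grip -39.74021785551115
sides 39153 [[-28.8 -92.5 -40.7]
 [ 68.   95.6  53.9]]
((20.739776611328125, 1.3146743774414062), (109.66889953613281, 207.7806396484375), 0.42042076587677)
G [602.6 268.4 148.2]
post s1 7585 [[35.9, 80.0, -16.6], [37.7, 80.4, -1.6], [48.4, 90.7, 27.7], [55.8, 91.7, 46.4], [65.2, 94.0, 56.7]]
post s-1 5899 [[35.8, -91.9, -17.3], [37.1, -88.9, -7.2], [45.8, -87.9, 24.8], [53.6, -83.0, 41.5], [55.5, -80.6, 47.7]]
catch 361 [[70.1, -15.1, -20.3], [70.2, -12.1, -19.9], [71.6, 0.3, -19.0], [73.0, 12.6, -18.3], [73.4, 15.3, -17.9]]
```

View pics/w_tr.png

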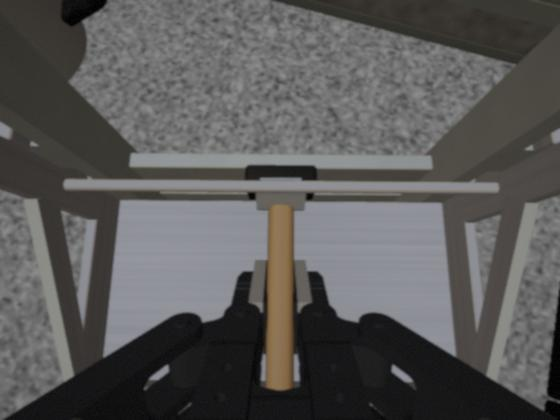

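>>> {"method": "step_arm", "body": {"rows": [[-0.7, 0, -0.4, 0, 1], [-0.6, 0, -0.4, 0, 1], [0, 0, 0, 0, 1]]}}

```text
time: 17.12
position: [0.5252, 0.244, 0.28]
ee_rot: [-0.041, 0.951, 0.147, 0.269]
force: [-17.3, -7.4, 18.7]
grip_width: 0.106
grasp_force: 83.5
```

```bash
python3 st.py; python3 tr.py|grep floor:
```

```text
t 17.12 q [ 0.455  0.356  2.038 -0.376  0.216  2.066] p [525.2 244.  280. ] grasp [602.5 268.4 148.3]
x [0.812 0.257 0.524] y [ 0.301 -0.954  0.001] z [ 0.5    0.157 -0.852] lean 31.6 F [-17.3  -7.4  18.7] w 0.106 gf 83.5
floor: dz/dx deg 1.4370543625512164 dz/dy deg -0.024797088863588248 z at grip -39.764048505883665
```

```bash
python3 - <<'E'
import numpy as np
L=np.load("pics/L.npy")
for u in (262,300,340):
    print(u); [print(v,np.round(L[v,u],1).tolist()) for v in range(160,226,4)]
E
```

```text
262
160 [70.3, 11.2, -20.4]
164 [67.5, 11.1, -18.8]
168 [63.4, 10.7, -13.7]
172 [61.3, 10.7, -13.8]
176 [59.2, 10.6, -13.8]
180 [56.3, 10.5, -11.2]
184 [46.8, 9.2, 11.6]
188 [45.2, 9.2, 11.2]
192 [44.4, 9.3, 8.0]
196 [52.6, 11.1, -26.3]
200 [51.3, 11.3, -29.3]
204 [49.4, 11.3, -30.6]
208 [48.2, 11.4, -34.6]
212 [46.9, 11.6, -38.3]
216 [44.7, 11.6, -38.8]
220 [42.5, 11.5, -38.8]
224 [nan, nan, nan]
300
160 [69.7, -8.4, -18.6]
164 [67.3, -8.4, -18.1]
168 [63.4, -8.1, -13.3]
172 [61.7, -8.1, -14.4]
176 [59.2, -8.0, -13.2]
180 [56.6, -7.9, -11.8]
184 [46.8, -6.5, 12.1]
188 [45.4, -6.5, 11.1]
192 [44.2, -6.6, 9.2]
196 [52.3, -8.7, -24.8]
200 [51.2, -8.9, -28.4]
204 [50.1, -9.1, -32.6]
208 [48.1, -9.1, -33.6]
212 [47.1, -9.4, -38.7]
216 [44.8, -9.4, -38.6]
220 [42.5, -9.4, -38.5]
224 [40.6, -9.4, -39.8]
340
160 [70.5, -29.2, -20.1]
164 [68.0, -29.0, -19.3]
168 [65.1, -28.6, -17.5]
172 [65.7, -29.9, -24.9]
176 [65.3, -30.8, -30.3]
180 [65.4, -32.0, -37.2]
184 [47.3, -23.2, 10.7]
188 [45.3, -23.0, 11.5]
192 [44.1, -23.2, 9.9]
196 [65.5, -37.5, -69.6]
200 [66.0, -39.4, -81.2]
204 [52.0, -31.8, -39.3]
208 [49.4, -31.5, -37.9]
212 [46.9, -31.3, -37.0]
216 [45.0, -31.5, -38.8]
220 [42.7, -31.4, -38.6]
224 [40.5, -31.4, -38.9]
```

The catch nose (280,205) now overlaps the floor by about 5 mm with its underside just above it, so it has snapped. I'll release and check that the tray sits level.

>>> {"method": "step_arm", "body": {"rows": [[0, 0, 0, 0, 0.6], [0, 0, 0, 0, 0.2], [0, 0, 0, 0, 0.2], [0, 0, 0, 0, 0.2], [0, 0, 0, 0, 0.2]]}}

```text
time: 17.58
position: [0.5258, 0.2445, 0.2786]
ee_rot: [-0.041, 0.951, 0.147, 0.269]
force: [-0.2, -0.1, 0.3]
grip_width: 0.4
grasp_force: 0.0
```

```bash
python3 st.py; python3 tr.py|grep floor; python3 - <<'E'
import numpy as np
L=np.load("pics/L.npy")
for u in (262,340):
    print(u); [print(v,np.round(L[v,u],1).tolist()) for v in range(200,222,3)]
E
```

```text
t 17.58 q [ 0.455  0.36   2.037 -0.376  0.214  2.066] p [525.8 244.5 278.6] grasp [603.  268.9 146.8]
x [0.812 0.258 0.523] y [ 0.302 -0.953  0.001] z [ 0.499  0.158 -0.852] lean 31.6 F [-0.2 -0.1  0.3] w 0.4 gf 0.0
floor left 7876 [ 16.8  52.4 -37.5]
floor right 7639 [ 17.6 -52.5 -37.5]
floor: dz/dx deg 1.2262597425229462 dz/dy deg -0.015252319980241204 z at grip -37.8268216866995
262
200 [50.6, 11.2, -27.3]
203 [49.7, 11.3, -29.7]
206 [48.0, 11.2, -29.7]
209 [47.1, 11.4, -32.5]
212 [46.2, 11.5, -36.0]
215 [44.7, 11.5, -36.5]
218 [43.2, 11.5, -37.3]
221 [41.5, 11.5, -37.3]
340
200 [64.7, -38.5, -76.6]
203 [51.8, -31.3, -36.4]
206 [50.2, -31.3, -36.6]
209 [48.8, -31.5, -38.2]
212 [47.0, -31.3, -37.6]
215 [45.3, -31.3, -37.5]
218 [43.7, -31.3, -37.9]
221 [42.0, -31.2, -37.7]
```

>>> {"method": "step_arm", "body": {"rows": [[0, 0, -6, 0, 0.2], [0, 0, -14, 0, 0.2], [0, 0, -25, 0, 0.2], [0, 0, -30, 0, 0], [0, 0, -25, 0, -1], [-22.7, 8.7, -19.4, 0, -1], [-22.7, 8.7, -19.4, 0, -1], [-22.7, 8.7, -19.4, 0, -1], [-22.7, 8.7, -19.4, 0, -1], [-22.7, 8.7, -19.4, 0, -1], [-22.7, 8.7, -19.4, 0, -1]]}}

```text
time: 18.55
position: [0.3212, 0.1248, 0.3918]
ee_rot: [-0.041, 0.951, 0.147, 0.269]
force: [-0.1, -0.1, -0.4]
grip_width: 0.999
grasp_force: 0.0
```

>>> {"method": "step_arm", "body": {"rows": [[-10.8, 29, -5.1, 0, -1], [-10.8, 29, -5.1, 0, -1], [-10.8, 29, -5.1, 0, -1], [-10.8, 29, -5.1, 0, -1], [-10.8, 29, -5.1, 0, -1], [-10.8, 29, -5.1, 0, -1], [-10.8, 29, -5.1, 0, -1], [-10.8, 29, -5.1, 0, -1], [-8.5, 32.8, 0.7, 0, -1], [-8.5, 32.8, 0.7, 0, -1], [-8.5, 32.8, 0.7, 0, -1], [-8.5, 32.8, 0.7, 0, -1], [-8.5, 32.8, 0.7, 0, -1], [-8.5, 32.8, 0.7, 0, -1]]}}

```text
time: 19.72
position: [0.3245, -0.2999, 0.3527]
ee_rot: [-0.04, 0.952, 0.147, 0.266]
force: [0.5, 0.8, 0.4]
grip_width: 1.004
grasp_force: 0.0
```

```bash
python3 st.py 443 -468 160
```

```text
t 19.72 q [-0.939  0.111  2.154  0.729  0.829 -0.166] p [ 324.5 -299.9  352.7] grasp [ 401.1 -276.   220.4]
x [0.815 0.258 0.519] y [ 0.301 -0.954  0.002] z [ 0.495  0.155 -0.855] lean 31.2 F [0.5 0.8 0.4] w 1.004 gf 0.0
to grasp [-46.8 195.6  42.7]
```

>>> {"method": "step_arm", "body": {"rows": [[-6.7, 28, 3, 0, -1], [-6.7, 28, 3, 0, -1], [-6.7, 28, 6.5, 0, -1], [-6.7, 28, 7.5, 0, -1], [-6.7, 28, 7.5, 0, -1], [-6.7, 28, 7.5, 0, -1], [-6.7, 27.6, 7.5, 0, -1], [0, 0, 0, 0, -1], [0, 0, 0, 0, -1]]}}

```text
time: 20.47
position: [0.3665, -0.4908, 0.2917]
ee_rot: [-0.041, 0.952, 0.147, 0.266]
force: [-1.1, 0.7, -0.4]
grip_width: 0.997
grasp_force: 0.0
```

```bash
python3 st.py 478 -457 82; python3 - <<'E'
from h import *
for n in("wrist","top"):
    im,W,c=grab(n); cv2.imwrite(f"pics/j_{n}.png",im)
    m=(W[...,2]>.097)&(W[...,2]<.115)&(abs(W[...,0]-.478)<.045)&(abs(W[...,1]+.457)<.045)
    P=W[m]*1000
    if len(P)>10: print(n,len(P),P.mean(0).round(1),np.percentile(P,[1,99],axis=0).round(1).tolist(),cv2.minEnclosingCircle(np.float32(P[:,:2])))
E
```

```text
t 20.47 q [-1.073  0.461  1.82   0.716  0.886 -0.279] p [ 366.5 -490.8  291.7] grasp [ 443.  -466.7  159.4]
x [0.816 0.258 0.518] y [ 0.301 -0.954  0.   ] z [ 0.494  0.156 -0.855] lean 31.2 F [-1.1  0.7 -0.4] w 0.997 gf 0.0
to grasp [-9.1  1.2 85. ]
wrist 3592 [ 479.4 -455.8  106.2] [[460.8, -474.2, 100.1], [498.6, -437.0, 107.9]] ((480.1431579589844, -455.3663024902344), 20.433738708496094)
top 107 [ 480.4 -460.9  104.4] [[460.7, -475.8, 98.9], [496.4, -442.8, 110.8]] ((479.0042724609375, -458.1354675292969), 20.0848331451416)
```

View pics/j_wrist.png

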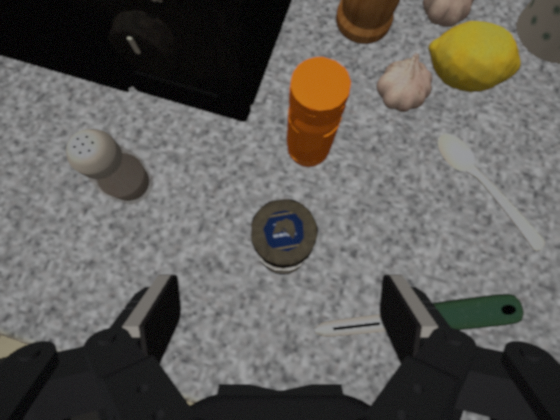

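View pics/j_top.png

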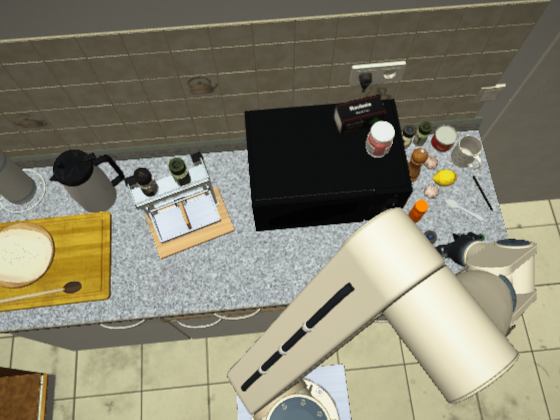

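The wrist view shows the jar cap at (284,233), clear of the grinder (95,150) and the orange decoy (318,105). The top view shows the tray hanging in the rack at (185,215).

>>> {"method": "step_arm", "body": {"rows": [[-5, 0.5, 8, 0, -1], [-2.2, 0.3, 16, 0, -1], [0, 0, 20, 0, -1], [0, 0, 20, 0, -1], [0, 0, 14, 0, -1], [0, 0, 8, 0, -1], [0, 0, 0, 0, -1], [0, 0, 0, 0, -0.1], [0, 0, 0, 0, 0.1], [0, 0, 0, 0, 0.2], [0, 0, 0, 0, 0.4], [0, 0, 0, 0, 0.4], [0, 0, 0, 0, 0.4], [0, 0, 0, 0, 0.4]], "newtons": 35}}

```text
time: 21.73
position: [0.4035, -0.4799, 0.216]
ee_rot: [-0.04, 0.952, 0.147, 0.266]
force: [-1.4, 0.1, 7.6]
grip_width: 0.467
grasp_force: 35.8
```

```bash
python3 st.py 480 -456 82
```

```text
t 21.73 q [-1.01   0.583  1.829  0.817  0.758 -0.362] p [ 403.5 -479.9  216. ] grasp [ 480.1 -456.1   83.7]
x [0.815 0.258 0.519] y [ 0.301 -0.954  0.003] z [ 0.495  0.154 -0.855] lean 31.2 F [-1.4  0.1  7.6] w 0.467 gf 35.8
to grasp [-1.  -0.1  1.5]
```

>>> {"method": "step_arm", "body": {"rows": [[3, 0, -5, 0, 0.6], [6, 0, -10, 0, 0.6], [10.4, 0, -17, 0, 0.6], [10.4, 0, -17, 0, 0.6], [10.4, 0, -17, 0, 0.6], [10.4, 0, -17, 0, 0.6], [10.4, 0, -17, 0, 0.6], [10, 0, -16, 0, 0.6], [0, -8, 0, 0, 0.6], [1, -18, 0, 0, 0.6]]}}

```text
time: 22.57
position: [0.3971, -0.4549, 0.3533]
ee_rot: [-0.038, 0.952, 0.147, 0.266]
force: [-0.6, 0.4, -1.9]
grip_width: 0.468
grasp_force: 35.5
```

```bash
python3 st.py 420 80 224; python3 -c "
from h import *
print(np.round(read_camera('wrist')['tool_from_camera'],3))"
```

```text
t 22.57 q [-0.996  0.358  1.814  0.674  0.925 -0.135] p [ 397.1 -454.9  353.3] grasp [ 473.9 -431.5  221. ]
x [0.815 0.259 0.518] y [ 0.3   -0.954  0.005] z [ 0.496  0.151 -0.855] lean 31.2 F [-0.6  0.4 -1.9] w 0.468 gf 35.5
to grasp [  90.4 -504.    48.2]
[[ 0.001 -0.952 -0.307  0.079]
 [ 1.     0.001  0.    -0.002]
 [-0.    -0.307  0.952  0.03 ]
 [ 0.     0.     0.     1.   ]]
```

>>> {"method": "step_arm", "body": {"rows": [[1, -24, 0, 0, 0.6], [1.2, -31, 0, 0, 0.6], [1.2, -31, 0, 0, 0.6], [1.2, -31, 0, 0, 0.6], [1.2, -31, 0, 0, 0.6], [1.2, -31, 0, 0, 0.6], [1.2, -31, 0, 0, 0.6], [1.5, -29, 0, 0, 0.6], [9, -29, 5, 0, 0.6], [9, -29, 5, 0, 0.6], [9, -29, 5, 0, 0.6], [9, -29, 5, 0, 0.6], [9, -29, 5, 0, 0.6], [9, -29, 5, 0, 0.6], [9, -29, 5, 0, 0.6], [9, -29, 5, 0, 0.6], [9, -29, 6, 0, 0.6]]}}

```text
time: 24.03
position: [0.3417, 0.0473, 0.3584]
ee_rot: [-0.041, 0.952, 0.147, 0.265]
force: [0.0, -1.0, -1.8]
grip_width: 0.472
grasp_force: 35.7
```

```bash
python3 st.py 518 193 222
```

```text
t 24.03 q [ 0.076 -0.166  2.402  0.313  0.391  1.081] p [341.7  47.3 358.4] grasp [418.   71.4 226. ]
x [0.816 0.259 0.517] y [ 0.302 -0.953  0.001] z [ 0.493  0.155 -0.856] lean 31.1 F [ 0.  -1.  -1.8] w 0.472 gf 35.7
to grasp [110.9 -85.8  71.6]
```

>>> {"method": "step_arm", "body": {"rows": [[12, -9, 8, 0, 0.6], [18, -14, 11, 0, 0.6], [20, -15.5, 13, 0, 0.6], [20, -15.5, 13, 0, 0.6], [18, -14, 12, 0, 0.6], [14, -11, 9, 0, 0.6], [9, -6.8, 5.6, 0, 0.6], [0, 0, 0, 0, 0.6], [0, 0, 0, 0, 0.6]]}}

```text
time: 24.78
position: [0.4423, 0.1673, 0.3537]
ee_rot: [-0.04, 0.952, 0.147, 0.264]
force: [-0.4, 0.3, -0.9]
grip_width: 0.462
grasp_force: 35.8
```

```bash
python3 st.py 604 220 220; python3 tr.py >/dev/null; python3 - <<'E'
import numpy as np
L=np.load("pics/L.npy");z=L[...,2]
# jar cap top (held), tray walls, relative to grasp
def d(n,m):
    P=L[m]; print(n,len(P),np.percentile(P,[2,50,98],axis=0).round(1).tolist() if len(P)>20 else '')
d('cap',(np.hypot(L[...,0],L[...,1])<32)&(z>14)&(z<35))
d('divider',(L[...,0]>45)&(L[...,0]<140)&(L[...,1]>30)&(L[...,1]<65)&(z>-65)&(z<-40))
d('front wall',(L[...,0]>25)&(L[...,0]<50)&(abs(L[...,1])<30)&(z>-110)&(z<-80))
d('floor',(L[...,0]>60)&(L[...,0]<125)&(L[...,1]<30)&(L[...,1]>-35)&(z>-125)&(z<-98))
d('Rbracket',(L[...,0]>40)&(L[...,0]<130)&(L[...,1]<-35)&(L[...,1]>-60)&(z>-98)&(z<-20))
E
```

```text
t 24.78 q [ 0.371  0.077  2.189 -0.104  0.338  1.723] p [442.3 167.3 353.7] grasp [518.3 191.2 221.1]
x [0.817 0.26  0.515] y [ 0.302 -0.953  0.002] z [ 0.491  0.154 -0.857] lean 31.0 F [-0.4  0.3 -0.9] w 0.462 gf 35.8
to grasp [77.  -1.6 47.5]
cap 13135 [[-16.6, -27.4, 15.6], [-1.3, 1.4, 22.8], [18.3, 27.9, 33.7]]
divider 1979 [[67.8, 45.5, -63.9], [100.1, 48.9, -52.6], [136.7, 54.7, -50.4]]
front wall 0 
floor 5850 [[60.7, -33.7, -114.2], [94.5, -2.2, -112.4], [123.8, 28.7, -109.3]]
Rbracket 1446 [[60.3, -43.6, -96.6], [100.5, -40.0, -77.8], [129.1, -37.5, -53.9]]
  return _methods._mean(a, axis=axis, dtype=dtype,
  ret = um.true_divide(
Traceback (most recent call last):
  File "tr.py", line 23, in <module>
    P=L[m]; print('sides',len(P),np.round(np.percentile(P,[1,99],axis=0),1)); print(cv2.minAreaRect(np.float32(P[:,:2])))
                                          ~~~~~~~~~~~~~^^^^^^^^^^^^^^^^^
IndexError: index -1 is out of bounds for axis 0 with size 0
```

View pics/w_tr.png

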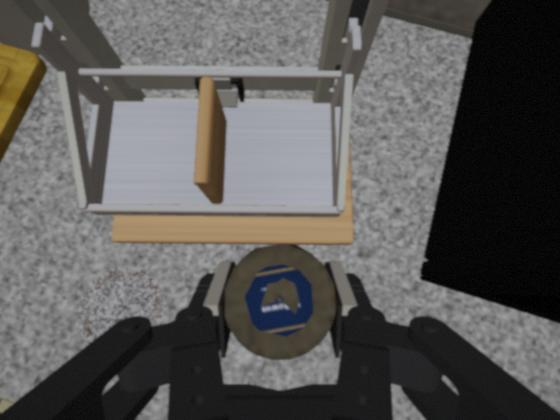

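The tray hangs in the rack with the catch nose over its floor (230,95), and the held jar at (280,300) lines up with the right half. I'm moving it in and then lowering it.

>>> {"method": "step_arm", "body": {"rows": [[5, -0.8, 3, 0, 0.6], [10, -0.8, 6, 0, 0.6], [13, 0, 8, 0, 0.6], [13, 0, 8, 0, 0.6], [13, 0, 8, 0, 0.6], [11, 0, 6.8, 0, 0.6], [8, 0, 5, 0, 0.6], [4, 0, 2.6, 0, 0.6], [0, 0, 0, 0, 0.6], [-4, 0, 6.8, 0, 0.6], [-4, 0, 6.8, 0, 0.6], [-2, 0, 3.4, 0, 0.6], [0, 0, 0, 0, 0.6]]}}

```text
time: 25.92
position: [0.528, 0.1957, 0.3322]
ee_rot: [-0.04, 0.953, 0.147, 0.264]
force: [0.1, 0.3, -2.0]
grip_width: 0.466
grasp_force: 35.8
```

```bash
python3 st.py 604 220 193
```

```text
t 25.92 q [ 0.361  0.249  2.033 -0.095  0.321  1.708] p [528.  195.7 332.2] grasp [603.9 219.4 199.5]
x [0.818 0.259 0.514] y [ 0.301 -0.954  0.002] z [ 0.491  0.153 -0.858] lean 30.9 F [ 0.1  0.3 -2. ] w 0.466 gf 35.8
to grasp [-3.1 -0.5  5.8]
```

Lowering slowly until the floor takes up the weight.

>>> {"method": "step_arm", "body": {"rows": [[-1.5, 0, 2.6, 0, 0.6], [-1, 0, 1.7, 0, 0.6], [-0.5, 0, 0.9, 0, 0.6], [0, 0, 0, 0, 0.6]]}}

```text
time: 26.25
position: [0.5291, 0.196, 0.3278]
ee_rot: [-0.04, 0.952, 0.147, 0.265]
force: [0.3, -0.5, -0.1]
grip_width: 0.466
grasp_force: 35.8
```

```bash
python3 st.py 604 220 193
```

```text
t 26.25 q [ 0.361  0.257  2.035 -0.099  0.308  1.712] p [529.1 196.  327.8] grasp [605.3 219.9 195.3]
x [0.816 0.258 0.517] y [ 0.301 -0.954  0.001] z [ 0.493  0.154 -0.856] lean 31.1 F [ 0.3 -0.5 -0.1] w 0.466 gf 35.8
to grasp [-2.3 -0.5  1.4]
```

>>> {"method": "step_arm", "body": {"rows": [[-0.5, 0, 0.9, 0, 0.6], [0, 0, 0, 0, 0.6], [0, 0, 0, 0, 0.6]]}}

```text
time: 26.5
position: [0.5292, 0.1961, 0.327]
ee_rot: [-0.04, 0.952, 0.147, 0.265]
force: [0.6, 0.5, -1.9]
grip_width: 0.466
grasp_force: 35.8
```

```bash
python3 st.py 604 220 193
```

```text
t 26.5 q [ 0.361  0.259  2.036 -0.099  0.306  1.712] p [529.2 196.1 327. ] grasp [605.5 219.9 194.6]
x [0.816 0.258 0.517] y [ 0.301 -0.954  0.001] z [ 0.493  0.154 -0.856] lean 31.1 F [ 0.6  0.5 -1.9] w 0.466 gf 35.8
to grasp [-2.  -0.5  0.6]
```

>>> {"method": "step_arm", "body": {"rows": [[-0.5, 0, 0.9, 0, 0.6], [-0.4, 0, 0.7, 0, 0.6], [0, 0, 0, 0, 0.6], [0, 0, 0, 0, 0.6]]}}

```text
time: 26.83
position: [0.5291, 0.1961, 0.325]
ee_rot: [-0.04, 0.952, 0.147, 0.265]
force: [-0.3, 0.6, -0.8]
grip_width: 0.468
grasp_force: 35.8
```

```bash
python3 st.py 604 220 193
```

```text
t 26.83 q [ 0.361  0.262  2.037 -0.101  0.302  1.714] p [529.1 196.1 325. ] grasp [605.4 219.9 192.5]
x [0.816 0.258 0.516] y [ 0.301 -0.954  0.001] z [ 0.493  0.154 -0.856] lean 31.1 F [-0.3  0.6 -0.8] w 0.468 gf 35.8
to grasp [-0.9 -0.5 -1.1]
```

>>> {"method": "step_arm", "body": {"rows": [[-0.5, 0, 0.9, 0, 0.6], [0, 0, 0, 0, 0.6], [0, 0, 0, 0, 0.6]]}}

```text
time: 27.08
position: [0.5293, 0.1961, 0.3241]
ee_rot: [-0.04, 0.952, 0.147, 0.265]
force: [0.8, -0.0, -0.1]
grip_width: 0.469
grasp_force: 35.8
```

```bash
python3 st.py
```

```text
t 27.08 q [ 0.361  0.264  2.038 -0.101  0.299  1.715] p [529.3 196.1 324.1] grasp [605.5 220.  191.6]
x [0.816 0.258 0.517] y [ 0.301 -0.954  0.001] z [ 0.493  0.154 -0.856] lean 31.1 F [ 0.8 -0.  -0.1] w 0.469 gf 35.8
```

>>> {"method": "step_arm", "body": {"rows": [[-0.6, 0, 1, 0, 0.6], [0, 0, 0, 0, 0.6], [0, 0, 0, 0, 0.6]]}}

```text
time: 27.33
position: [0.5296, 0.1962, 0.3236]
ee_rot: [-0.04, 0.952, 0.147, 0.266]
force: [-2.1, -0.5, 3.9]
grip_width: 0.467
grasp_force: 36.5
```

```bash
python3 st.py
```

```text
t 27.33 q [ 0.361  0.265  2.038 -0.102  0.296  1.716] p [529.6 196.2 323.6] grasp [606.1 220.2 191.3]
x [0.815 0.258 0.518] y [ 0.301 -0.954  0.001] z [ 0.495  0.155 -0.855] lean 31.2 F [-2.1 -0.5  3.9] w 0.467 gf 36.5
```

>>> {"method": "step_arm", "body": {"rows": [[0, 0, 0, 0, 0], [0, 0, 0, 0, -0.1], [0, 0, 0, 0, -0.2], [0, 0, 0, 0, -0.2], [0, 0, 0, 0, -0.2], [0, 0, -4, 0, -0.2], [0, 0, -8, 0, -0.2], [0, 0, -14, 0, -0.2], [0, 0, -20, 0, -0.2], [0, 0, -25, 0, -0.2], [0, 0, -25, 0, -0.2], [-10, 0, -25, 0, -0.2], [-15, 0, -10, 0, -0.2], [-10, 0, 0, 0, -0.2], [0, 0, 0, 0, -0.2], [0, 0, 0, 0, -0.2]]}}

```text
time: 28.67
position: [0.4358, 0.1668, 0.4166]
ee_rot: [-0.04, 0.952, 0.147, 0.265]
force: [-0.3, 0.3, 1.5]
grip_width: 0.598
grasp_force: 0.0
```

```bash
python3 st.py; python3 tr.py >/dev/null 2>&1; python3 - <<'E'
from h import *
s=sense(); R=Rot(s["ee_rot"]); p=np.array(s["position"]); G=p+R[:,2]*grip_depth
L=np.load("pics/L.npy"); L=L+0; a=np.radians(17.15); F=np.array([.6065,.2698,0]); d=(G-F)*1000
L[...,0]+=d[0]*np.cos(a)+d[1]*np.sin(a); L[...,1]+=-d[0]*np.sin(a)+d[1]*np.cos(a); L[...,2]+=G[2]*1000
def q(n,m):
    P=L[m]; print(n,len(P),np.percentile(P,[2,50,98],axis=0).round(1).tolist() if len(P)>20 else '')
q('cap top',(abs(L[...,0]+17)<30)&(abs(L[...,1]+47)<35)&(L[...,2]>205)&(L[...,2]<225))
m=(abs(L[...,0])<40)&(L[...,1]>12)&(L[...,1]<82)&(abs(L[...,2]-109)<6); P=L[m]; k=np.linalg.lstsq(np.c_[P[:,:2],np.ones(len(P))],P[:,2],rcond=None)[0]; print('floor',len(P),np.degrees(k[:2]),k[2])
E
```

```text
t 28.67 q [ 0.376 -0.031  2.131 -0.078  0.501  1.698] p [435.8 166.8 416.6] grasp [512.  190.6 284.1]
x [0.816 0.259 0.516] y [ 0.301 -0.954  0.001] z [ 0.493  0.154 -0.856] lean 31.1 F [-0.3  0.3  1.5] w 0.598 gf 0.0
cap top 2737 [[-35.6, -64.1, 207.1], [-18.1, -46.1, 213.7], [1.2, -28.4, 215.2]]
floor 5111 [ 1.28580096 -0.02396963] 108.95224973607401
```

View pics/w_tr.png

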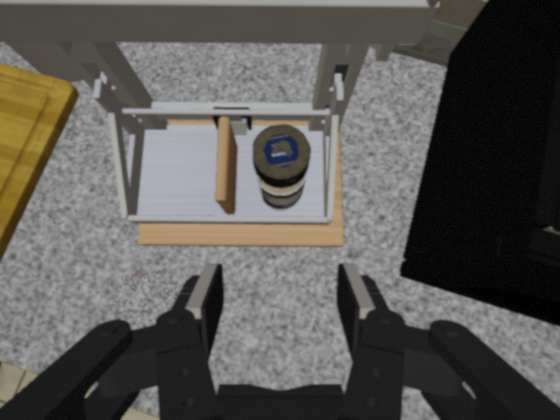

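The jar stands upright in the right half at (282,165), and the catch nose is over the tray floor. Floor height matches home, and the slight constant tilt fits the play in the hooks. Handing in.

```bash
python3 -c "
from bench import *
print(finish_job())"
```

```text
the job is handed in; nothing more can be done
None
```

I hung the tray on the rack with its catch snapped over the floor, stood the spice jar upright in the tray's right half, and handed the job in at about 29 s; the tray hangs with a slight 1.3° forward tilt that fits the play in its hooks, and no verdict was returned.

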